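# Reset the tripped power pack under its spring lid

## Robot

A 6-joint arm with a two-finger parallel gripper is mounted at the origin on a cart in front of the work surface, level with it; the furniture and walls round the work are solid. World frame = base frame: x ahead of the robot, y to its left, z up, the work surface at z = 0. Lengths are in m, angles in degrees, forces in N, time in s.
With the tool pointing down it reaches from about 0.3 to 1 m from the base axis. Payload 5.1 kg.
Tool frame: the origin (TCP) lies at the very end of the fingers, on their centre line; the grasp point (between the pads) lies 19 mm behind it (env.grasp_offset is the distance from the TCP to the grasp point, in m); z points along the fingers, y is the line along which they close (so a half turn about z gives the same grasp; the last joint's range is limited). The gripper opens to 95 mm and grips with 3 to 60 N. Pads are 20 mm wide; open, the fingers measure 119 mm over their backs; the gripper's body (75 mm by 180 mm) begins 59 mm behind the grasp point.
Start: joints at [69.695, 7.093, 94.555, -0, 78.352, -4.733], TCP at [0.175, 0.626, 0.215] pointing down, gripper open.
Joint ranges: [-149.61, 149.61], [-58.7, 133.49], [1.44, 155.28], [-77.14, 257.14], [18.33, 153.61], [-166.67, 166.67]. Speed limits (degrees/s): [147.25, 147.25, 180, 180, 180, 180].

## Interface

Orientations are given as [roll, pitch, yaw] about the fixed x, y, z axes, in that order (R = Rz(yaw) Ry(pitch) Rx(roll)).
In Python, from bench import env gives the robot as it stands. Calls block until the motion is done:
- env.move_ptp(position, orientation): joint-space move of the TCP to a pose.
- env.movel(position, velocity=0.15, rot=None): straight line of the TCP; rot=None keeps the orientation; velocity is the mean speed in m/s.
- env.goto_joints(angles): joint-space move.
- env.set_gripper(opening, squeeze=None): opening from 0.0 (shut) to 1.0 (fully open); squeeze is the grip in N (None keeps the last); returns when the fingers have stopped.
- env.sleep(seconds).
- env.ik(position, orientation): joint angles nearest the present ones, or None.
- env.read_state(): the state.
- env.capture(name): name is "side" or "top" or "wrist"; returns a dict with "pixels" (400x640x3 uint8, red, green, blue), "fovy" (degrees; the focal length in pixels is half the picture's height over the tangent of half this angle, whatever the lens; pixels are square), "cx", "cy" (the principal point, pixels), "xyz" and "rotation" of the camera in the world; the wrist camera has in their place "tool_from_camera" (4x4, takes a point from camera to tool coordinates, whose origin is the TCP and whose axes are the flange's). Camera axes: x right, y up, looking along -z (the intrinsics and any distortion apply to the point x, -y, -z); pixel columns grow to the right and rows downward; lengths in m; the calibration is good to about 2 mm. A picture is of the moment at which its call begins: read the wrist's pose just before it. There is no depth.
A pose or a line that the arm cannot do raises env.IKError and nothing moves.
- env.sign_off(): hands the job in; it is judged then, once.
The state is a dict: "time": time; "q": joint angles; "qd": joint speeds; "joint_torque": joint torques, N m; "tcp_pos": TCP position; "ee_rot": TCP orientation; "force": force on the tool from outside, world axes, zero at the start; "moment": the same for the moment, N m; "grip_width": opening from 0.0 (shut) to 1.0 (fully open); "finger_force": force on a finger pad.
Only numpy, scipy, OpenCV 4.12 (cv2) and the standard library are available. Lean on these libraries where they do the work, as an engineer would, in place of code of your own. Each camera call takes 0.05 s, during which the arm holds its last target. There are 200 camera calls.

## Task

The cordless power pack on the desk has tripped its overload cut-out. With the fingertips, press the thumb catch so that the lid springs ajar, push the lid up until it stands fully open, press the round reset button all the way in, then push the lid down until the catch holds it shut. Touch and push only: do not lift or shift the pack, and leave the things around it alone.

Things in the scene. Friction and masses are not known exactly. Their poses are not given: they have to be found in the camera images.
- power_pack: Cordless desk power pack standing loose on four rubber feet, about 2 kg: grey shell with black end cheeks, 104 (x) x 140 (y) x 55 mm high. Origin: middle of its underside; x points from the front (catch) to the back (hinge), y to its left, z up. Deck under the lid 38 mm up, with two flat round sockets on the right and the reset button left of the middle; front wall 50 mm high.
- lid (a joint): Angle (rad) of the flat grey lid, 98 long x 130 wide x 5 mm, about its hinge along y at x=+46, z=52.5 mm of the pack. 0 = shut, 1.45 = fully open (upright). A stiff damped hinge: above about 0.9 the lid stays where it is left; lower, it sinks onto a spring pin (at y=-24) that holds it ajar at about 0.45. The pin yields when the lid is pressed: shutting takes about 7 N on its front part.
- lid_edge (a point): Middle of the lid's free front edge, on its upper face, 99 mm from the hinge. Shut: x=-53, y=0, z=55 mm of the pack. Ajar, it stands about 43 mm higher and 10 mm farther back.
- catch (a joint): Angle (rad) of the black thumb catch on the pack's front, pivot at x=-50, z=30 mm of the pack. 0 = at rest, its hook over the lid's front edge; pressing the pad down swings the hook forward and the lid is free from about 0.16; stop at 0.3. About 2 to 4 N, spring return. When the lid is pressed shut the hook gives way by its ramp and snaps over the edge by itself.
- catch_pad (a point): Middle of the ribbed thumb pad's upper face, 41 (x) x 40 (y) mm, at rest at x=-80, y=0, z=44 mm of the pack; it goes down about 5 mm to free the lid, 9 mm to the stop. The hook's upright (32 mm wide, top 67 mm high) stands 22 mm behind this point and leans 5 mm towards it when pressed: keep the fingers clear of it.
- reset (a joint): Travel (m) of the overload cut-out's reset button: 0 = tripped (standing out), 0.006 = fully in. It moves at about 4 N and stays where it is pushed.
- reset_top (a point): Middle of the upper face of the round white reset button, 16 mm across, pressed straight down. Tripped: x=-18, y=+32, z=47.5 mm of the pack; pressed in, its top is 1.3 mm above its steel collar (21 mm across). Only reachable with the lid open.
- monitor_corner (a point): Obstacle: lower left corner of the fixed monitor, which hangs 230 to 570 mm above the desk to the right of the pack, its panel running 590 mm from here along world direction (-0.50, -0.86). Wrist and forearm must stay clear of it; leaning the hand 25 to 40 degrees back towards the pack's front (fingers pointing down and to the pack's back) gives room.
- lamp_head (a point): Obstacle: underside of the fixed desk lamp's head, a cylinder 70 mm across reaching from here to 370 mm up, left of and beyond the pack; its arm rises 430 mm high to the left.
- glue_stick: Bystander, not part of the job: glue stick standing upright at the left end of the pack, about 105 mm from its middle, 28 mm across, 94 mm high. Origin: middle of its underside.
- eraser: Bystander, not part of the job: small eraser, 23x52x13 mm, lying off the pack's front left corner. Origin: middle of its underside.
- charger: Bystander, not part of the job: white plug-in charger block, 60x60x28 mm, lying beside the pack's right end. Origin: middle of its underside.
- cup_white: Bystander, not part of the job: white paper cup, 72 mm across, 83 mm high, to the left near the desk's edge. Origin: middle of its underside.
- stapler: Bystander, not part of the job: black stapler, 34x131x46 mm, on the far part of the desk behind the pack. Origin: middle of its underside.
- pen_pot: Bystander, not part of the job: black pot with pens and scissors, 90 mm across, 175 mm high, behind the monitor. Origin: middle of its underside.

How it is judged (in metres and radians):
On the way, in this order (a step that is already met when the one before it is completed fails the run):
1. the catch is pressed and the lid springs ajar (value of joint lid above 0.3 rad), for 0.1 s.
2. the lid is pushed up until it stands open (value of joint lid above 1.2 rad), for 0.2 s.
3. the reset button is pressed in, the lid still up (value of joint reset above 0.0048 m and value of joint lid above 0.9 rad), for 0.1 s.
At the end, for the whole second after the job is handed in: The lid is shut and held by the catch (lid below 0.04 rad, catch back at rest below 0.06 rad), the reset button is in by more than 4.8 of its 6 mm, and the pack is at rest within 30 mm of where it stood (value of joint lid below 0.04 rad and value of joint catch below 0.06 rad and value of joint reset above 0.0048 m and velocity of joint lid below 0.05 rad/s and distance of power_pack from where it was at the start of the episode below 0.03 m and linear speed of power_pack below 0.02 m/s); the robot touches nothing.
It fails at once if the power pack is lifted, tipped or shoved (raised 12 mm, tilted 0.15 rad or moved 40 mm) (height (world z) of power_pack above 0.012 m or angle between power_pack's own z axis and vertical above 0.15 rad or distance of power_pack from where it was at the start of the episode above 0.04 m).
It fails at once if a thing beside the pack is moved by more than 25 mm or lifted (distance of any of glue_stick, eraser, charger, cup_white, stapler, pen_pot from where it was at the start of the episode above 0.025 m).
It also fails if it takes over 48 s, if anything falls off the work surface, if the arm or the gripper's body presses on something with over 40 N, if the wrist force passes 120 N, or if a joint passes its speed limit or range.

## Working session

There is one attempt and no reset: what is moved stays moved. The work goes in short steps, each a Python script; the robot and the scene stay as the last script left them, time stands still between calls to the robot, and variables do not carry over. Pictures are saved under pics/ and viewed, at most 11 in all, crops included, and the job is handed in when it is done.

```bash
ls; mkdir -p pics
python3 - <<'E'
from bench import env
import cv2,json,numpy as np
for n in ["side","top","wrist"]:
    s=env.read_state(); c=env.capture(n)
    cv2.imwrite(f"pics/{n}0.png",c["pixels"][:,:,::-1])
    d={k:(np.array(v).tolist()) for k,v in c.items() if k!="pixels"}
    d["tcp"]=np.array(s["tcp_pos"]).tolist(); d["rot"]=np.array(s["ee_rot"]).tolist()
    json.dump(d,open(f"pics/{n}0.json","w")); print(n,d)
E
```

```text
pics
side {'fovy': 52.940796060378986, 'cx': 321.3192484928915, 'cy': 204.2673493259188, 'xyz': [0.48391011901354125, 1.1015054293504978, 0.6895574815744115], 'rotation': [55.81901620414108, -0.4468139652709459, -178.08766921503852], 'tcp': [0.17427726556973297, 0.6255416697451567, 0.21340052008951457], 'rot': [-179.882174017707, -0.009065161463954453, 164.4290439705687]}
top {'fovy': 56.48767889630055, 'cx': 321.0655759675544, 'cy': 200.4488413179933, 'xyz': [0.4583618144685767, 0.32613296182462864, 1.021474998113035], 'rotation': [5.41987263595852, 0.8247484376542684, -90.71974796672578], 'tcp': [0.17428606394209767, 0.6255495963495189, 0.21342628979388956], 'rot': [-179.8844389720658, -0.008753492537178874, 164.42980526662927]}
wrist {'fovy': 62.92431272242653, 'cx': 322.0094569791495, 'cy': 199.26088677628093, 'tool_from_camera': [[-0.0011427355265787274, 0.9711256103441553, 0.2385660141118311, 0.06725827880724618], [0.9999993058690444, 0.001178228873679096, -6.176490442240567e-06, 0.0006034129701357749], [-0.0002870835141554848, 0.23856584145768087, -0.9711262826598003, -0.17056568337511657], [0.0, 0.0, 0.0, 1.0]], 'tcp': [0.17430709196696126, 0.6255638751980025, 0.21346612988238406], 'rot': [-179.88741647957764, -0.008816702668062839, 164.4299446831495]}
```

View pics/side0.png

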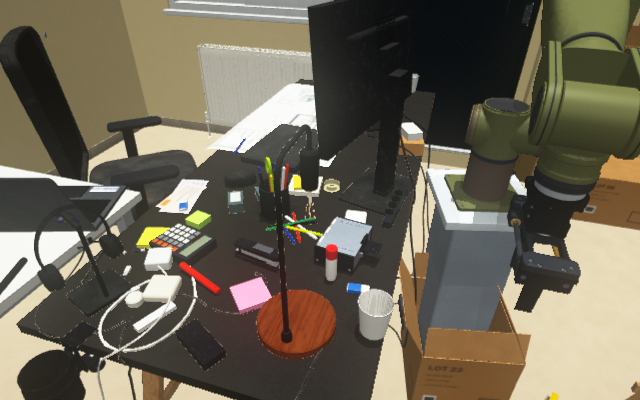

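View pics/top0.png

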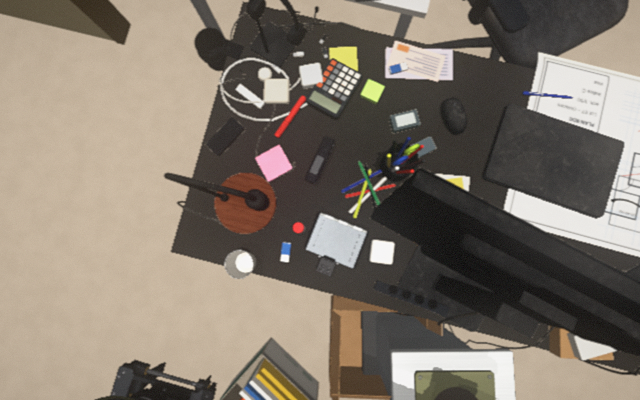

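The side view shows the pack near (343,243) with the glue stick at (331,262). In the top view the pack is at (337,240), the catch at (326,266), the glue stick at (298,228), the charger at (381,251) and the monitor corner near (413,173). I'll enlarge the pack in both.

Run:
```python
import cv2,numpy as np
t=cv2.imread("pics/top0.png")[195:295,270:400]; s=cv2.imread("pics/side0.png")[200:300,300:430]
r=lambda i:cv2.resize(i,None,fx=6,fy=6,interpolation=cv2.INTER_CUBIC)
def grid(i,x0,y0):
    i=r(i)
    for k in range(0,130,10): cv2.putText(i,str(x0+k),(k*6,8),0,.3,(0,255,255));cv2.line(i,(k*6,10),(k*6,16),(0,255,255))
    for k in range(0,100,10): cv2.putText(i,str(y0+k),(0,k*6+3),0,.3,(0,255,255));cv2.line(i,(20,k*6),(26,k*6),(0,255,255))
    return i
cv2.imwrite("pics/t1.png",grid(t,270,195)[:600]);cv2.imwrite("pics/s1.png",grid(s,300,200)[:600])
```

```text
(no output)
```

View pics/t1.png

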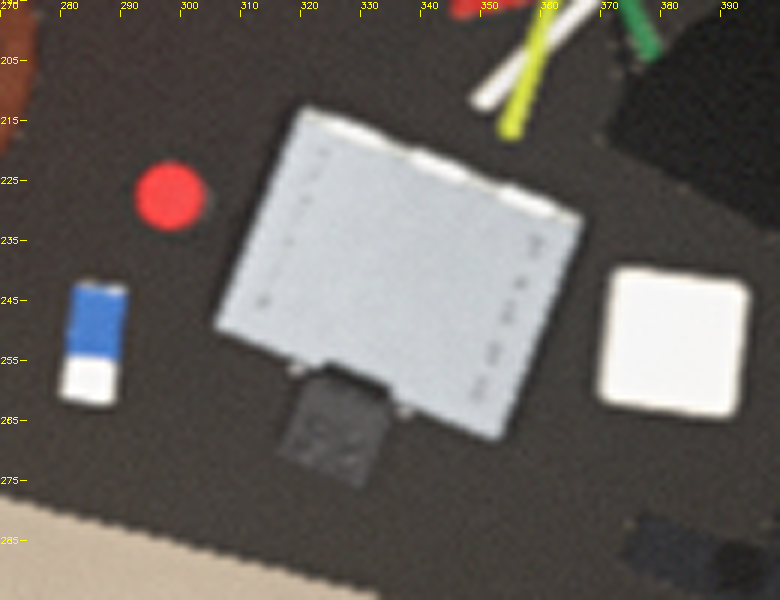

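View pics/s1.png

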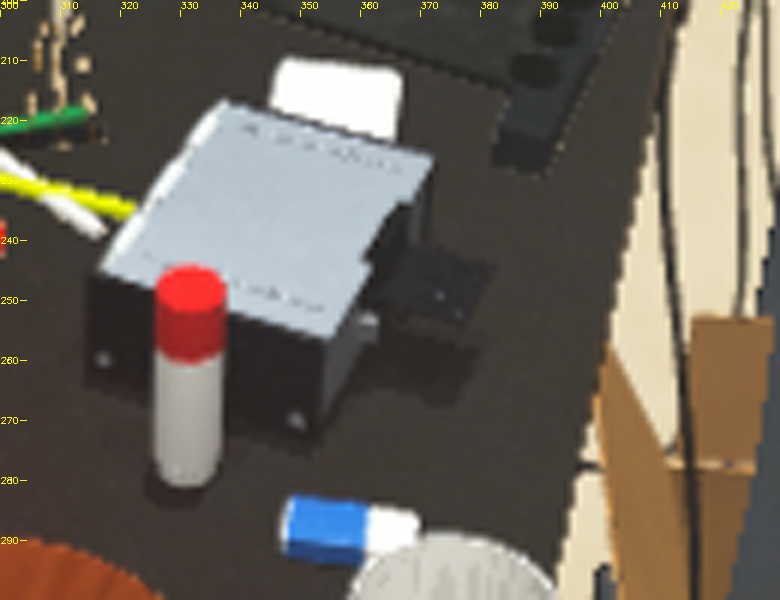

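The crops show lid corners in top px of about (306,249), (353,268), (367,232) and (321,214), with pad front corners (317,270) and (330,276). In the side view the lid corners are at (355,256), (372,226), (317,245) and (337.5,217). Now triangulating and fitting the pose.

```bash
cat > h.py <<'E'
import numpy as np,json
from scipy.spatial.transform import Rotation as R
from scipy.optimize import least_squares
def proj(n,P):
    d=json.load(open(f"pics/{n}.json")); f=200/np.tan(np.radians(d["fovy"]/2)); P=np.atleast_2d(P)
    if "xyz" in d: Rc=R.from_euler("xyz",d["rotation"],degrees=True).as_matrix(); t=np.array(d["xyz"])
    else:
        T=np.array(d["tool_from_camera"]); Rt=R.from_euler("xyz",d["rot"],degrees=True).as_matrix()
        Rc=Rt@T[:3,:3]; t=np.array(d["tcp"])+Rt@T[:3,3]
    q=(P-t)@Rc
    return np.c_[d["cx"]+f*q[:,0]/-q[:,2], d["cy"]-f*q[:,1]/-q[:,2]]
def tri(obs):
    r=least_squares(lambda X:np.concatenate([proj(n,X)[0]-p for n,p in obs]),[.4,.3,.1])
    return r.x,np.abs(r.fun).max()
E
python3 - <<'E'
from h import *
c=lambda x,y,x0,y0:((x+.5)/6-.5+x0,(y+.5)/6-.5+y0)
T=lambda x,y:c(x,y,270,195); S=lambda x,y:c(x,y,300,200)
pts={"FL":((216,326),(330,337)),"FR":((499,438),(433,157)),"BR":((583,222),(225,102)),"BL":((305,112),(103,268)),"padL":((282,452),(460,320)),"padR":((360,487),(494,263)),"glue":((170,197),(191,288))}
for k,(t,s) in pts.items():
    X,e=tri([("top0",T(*t)),("side0",S(*s))]); print(k,X.round(4),round(e,2))
M={"FL":(-.053,.065,.055),"FR":(-.053,-.065,.055),"padL":(-.1005,.02,.0435),"padR":(-.1005,-.02,.0435)}
def W(p,m): return R.from_euler("z",p[2]).apply(m)+[p[0],p[1],p[3]]
def f(p): return np.concatenate([np.r_[proj("top0",W(p,m))[0]-T(*pts[k][0]),proj("side0",W(p,m))[0]-S(*pts[k][1])] for k,m in M.items()])
r=least_squares(f,[.4,.3,-.38,0]); print(r.x,np.degrees(r.x[2]),r.fun.round(2))
for t,s in [((373,214),(318,152)),((373,214),(313,150)),((413,173),(318,152))]: print("mon",tri([("top0",t),("side0",s)]))
print("lamp",tri([("top0",(257,201)),("side0",(308,187))]))
print(proj("top0",[[.4,.3,0],[.4,.3,.23],[.4,.2,.23]]))
from bench import env
p=r.x
E
```

```text
FL [0.4247 0.3804 0.0547] 0.24
FR [0.3757 0.2599 0.0539] 0.25
BR [0.4668 0.2217 0.053 ] 0.41
BL [0.5162 0.341  0.0539] 0.27
padL [0.37   0.353  0.0416] 0.14
padR [0.3542 0.3196 0.0444] 0.45
glue [0.4798 0.397  0.092 ] 0.07
[ 0.45206729  0.29871984 -0.39205716 -0.00092262] -22.463220438873446 [ 0.53 -1.04 -1.61 -0.24  0.36 -0.76 -1.24 -0.31 -1.    1.43  1.3   0.45
  0.33  1.41  0.52  0.36]
mon (array([0.50871793, 0.22883897, 0.24840982]), np.float64(3.6864256800378143))
mon (array([0.51365909, 0.22938529, 0.25319483]), np.float64(6.64440459944808))
mon (array([0.56437288, 0.13299909, 0.20515641]), np.float64(16.064556010807166))
lamp (array([0.52766069, 0.46189577, 0.29342056]), np.float64(0.29201136761807334))
[[336.37318126 257.24040996]
 [339.27865538 263.52551169]
 [386.99193841 262.97045907]]
```

The pack is at about (0.449, 0.2995) with yaw -22.7°. The triangulated lid is 130 x 99 mm at z≈54, which matches the text. The monitor corner is at about (0.51, 0.23, 0.24). I'll write the motion helper, check IK for all waypoints, and move to a hover for a wrist view.

```bash
cat > m.py <<'E'
from h import *
from bench import env
import cv2,os
PK=json.load(open("pack.json")) if os.path.exists("pack.json") else [.449,.2995,-22.7,0]
RZ=R.from_euler("z",PK[2],degrees=True)
def pose(c,th):
    """c: front lower edge of closed fingertips in pack frame (mm); th: lean (deg). -> world tcp pos, rpy"""
    t=np.radians(th); u=np.array([np.cos(t),0,np.sin(t)]); z=np.array([np.sin(t),0,-np.cos(t)])
    M=np.c_[-u,np.cross(z,-u),z]
    p=RZ.apply((np.array(c)+10*u)/1000)+[PK[0],PK[1],PK[3]]
    return p.tolist(), (RZ*R.from_matrix(M)).as_euler("xyz",degrees=True).tolist()
def ptp(c,th): env.move_ptp(*pose(c,th)); return st()
def lin(c,th,v=.1):
    p,o=pose(c,th); env.movel(p,v,o); return st()
def st():
    s=env.read_state(); r=RZ.inv(); t=RZ.inv()*R.from_euler("xyz",s["ee_rot"],degrees=True)
    c=r.apply(np.array(s["tcp_pos"])-[PK[0],PK[1],PK[3]])*1000+10*t.as_matrix()[:,0]
    print("t%.2f C"%s["time"],c.round(1),"F",r.apply(s["force"]).round(1)); return c
def arc(phi,L,off=0,y=0):
    "point on lid upper face, L mm from hinge, off mm out from the upper face"
    return np.array([46-L*np.cos(phi)+(2.5+off)*np.sin(phi), y, 52.5+L*np.sin(phi)+(2.5+off)*np.cos(phi)])
def shot(n,name):
    s=env.read_state(); c=env.capture(n); cv2.imwrite(f"pics/{name}.png",c["pixels"][:,:,::-1])
    d={k:np.array(v).tolist() for k,v in c.items() if k!="pixels"}; d["tcp"]=np.array(s["tcp_pos"]).tolist(); d["rot"]=np.array(s["ee_rot"]).tolist()
    json.dump(d,open(f"pics/{name}.json","w"))
E
python3 - <<'E'
from m import *
for c,th in [((-90,0,150),25),((-90,0,35),25),((-30,10,70),40),((34,10,135),40),((-18,32,44),38),((50,15,175),38),((50,15,140),38),((-39,15,55),38)]:
    p,o=pose(c,th); q=env.ik(p,o); print(c,th,np.round(p,3),np.round(o,0),None if q is None else np.round(q,0))
env.set_gripper(0.0)
ptp((-90,0,170),25); shot("wrist","w1")
ptp((-110,30,140),25); shot("wrist","w2")
E
```

```text
(-90, 0, 150) 25 [0.374 0.331 0.154] [-180.   25.  157.] [ 49. -14. 123. -26.  65.  -8.]
(-90, 0, 35) 25 [0.374 0.331 0.039] [-180.   25.  157.] [ 49.  -4. 127. -30.  53.  -1.]
(-30, 10, 70) 40 [0.432 0.317 0.076] [180.  40. 157.] [ 50.  -3. 126. -49.  54.  12.]
(34, 10, 135) 40 [0.491 0.293 0.141] [180.  40. 157.] [ 43.  -6. 123. -46.  55.  -0.]
(-18, 32, 44) 38 [0.452 0.333 0.05 ] [-180.   38.  157.] [ 48.   3. 124. -48.  51.  11.]
(50, 15, 175) 38 [0.508 0.291 0.181] [-180.   38.  157.] [ 40.  -8. 119. -41.  57.  -8.]
(50, 15, 140) 38 [0.508 0.291 0.146] [-180.   38.  157.] [ 40.  -6. 121. -43.  54.  -5.]
(-39, 15, 55) 38 [0.426 0.325 0.061] [-180.   38.  157.] [ 50.  -1. 126. -47.  53.  11.]
t2.99 C [-90.2   0.9 170.7] F [0.1 0.9 0.5]
t3.35 C [-110.9   30.4  139. ] F [-0.2 -0.4  0.5]
```

View pics/w1.png

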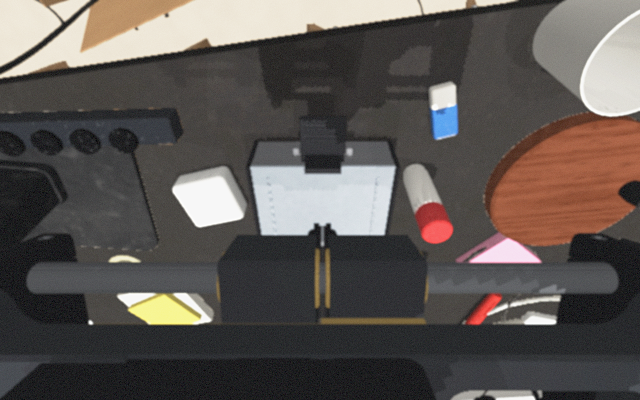

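The wrist view shows the lid's front corners at about (250,167) and (397,165), the catch between (301,120) and (342,172), with clear space around it. Checking this against the model projection.

Run:
```python
from m import *
W=lambda m:RZ.apply(np.array(m)/1000)+[PK[0],PK[1],PK[3]]
for n in ("w1","w2"):
    d=json.load(open(f"pics/{n}.json")); Rt=R.from_euler("xyz",d["rot"],degrees=True)
    for k in [(0,0,0),(10,0,0),(-10,0,0),(0,12,0),(0,12,-.05*1000),(10,0,-60)]: print("tool",k,proj(n,Rt.apply(np.array(k)/1000)+d["tcp"]).round(0))
    for m in [(-53,65,55),(-53,-65,55),(-100.5,20,44),(-100.5,-20,44),(-59,16,67),(-59,-16,67)]: print(m,proj(n,W(m)).round(1))
i=cv2.imread("pics/w1.png")[95:245,230:430]; j=cv2.imread("pics/w2.png")[60:260,200:460]
i=cv2.convertScaleAbs(cv2.resize(i,None,fx=4,fy=4,interpolation=cv2.INTER_CUBIC),alpha=1.8,beta=20)
cv2.imwrite("pics/w1c.png",i);
```

```text
tool (0, 0, 0) [[321. 243.]]
tool (10, 0, 0) [[321. 226.]]
tool (-10, 0, 0) [[321. 260.]]
tool (0, 12, 0) [[343. 243.]]
tool (0, 12, -50.0) [[350. 288.]]
tool (10, 0, -60) [[321. 277.]]
(-53, 65, 55) [[392.8 166.9]]
(-53, -65, 55) [[247.7 167.1]]
(-100.5, 20, 44) [[344.1 111.7]]
(-100.5, -20, 44) [[296.  111.7]]
(-59, 16, 67) [[338.9 168.8]]
(-59, -16, 67) [[301.5 168.9]]
tool (0, 0, 0) [[321. 243.]]
tool (10, 0, 0) [[321. 226.]]
tool (-10, 0, 0) [[321. 260.]]
tool (0, 12, 0) [[343. 243.]]
tool (0, 12, -50.0) [[350. 288.]]
tool (10, 0, -60) [[321. 277.]]
(-53, 65, 55) [[361.9 207.7]]
(-53, -65, 55) [[210.9 207.3]]
(-100.5, 20, 44) [[308.7 153. ]]
(-100.5, -20, 44) [[258.4 152.9]]
(-59, 16, 67) [[304.1 211.4]]
(-59, -16, 67) [[265.1 211.3]]
```

View pics/w1c.png

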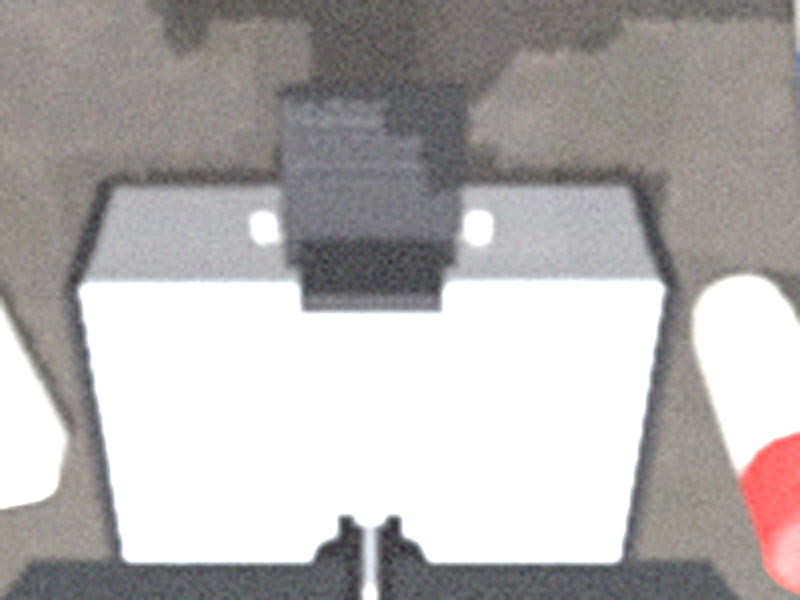

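The wrist view agrees to about 2.5 mm, so I shift the pack about 1.5 mm to +y. The pad front is at x≈-96. Now pressing the catch in small steps while watching the force.

```bash
echo '[0.4500,0.3008,-22.7,0]'>pack.json
python3 - <<'E'
from m import *
ptp((-88,0,75),30); lin((-88,0,48),30)
z=48
while z>35:
    z-=2; lin((-88,0,z),30,.03); f=env.read_state()["force"]
    if f[2]>9: break
env.sleep(.15); st(); shot("side","s2")
lin((-92,0,75),30,.1); lin((-100,0,140),40,.25); shot("side","s3"); shot("wrist","w3")
a=cv2.imread("pics/s2.png")[180:300,290:420];b=cv2.imread("pics/s3.png")[180:300,290:420]; w=cv2.imread("pics/w3.png")[60:260]
r=cv2.resize(np.hstack([a,b]),None,fx=3,fy=3,interpolation=cv2.INTER_CUBIC)
w=cv2.resize(w,(640,200)); w=np.hstack([w,np.zeros((200,140,3),np.uint8)])
cv2.imwrite("pics/c3.png",np.vstack([r,w]))
E
```

```text
t3.80 C [-87.8  -0.2  75.4] F [ 0.7 -0.2  1.1]
t4.22 C [-87.8   0.8  48.8] F [ 0.1 -0.3  0.1]
t4.47 C [-87.9   0.4  46.5] F [ 0.3 -0.5  0.5]
t4.72 C [-87.9   0.5  44.4] F [-0.7  0.8  0.9]
t4.97 C [-88.1   0.5  42.3] F [-1.4  1.5  2.4]
t5.22 C [-88.1   0.2  40. ] F [-1.4  1.7  3.2]
t5.47 C [-87.9  -0.1  37.9] F [-1.4  1.8  2.9]
t5.72 C [-88.1  -0.   35.9] F [-3.   0.1  4.5]
t5.97 C [-88.2  -0.   33.8] F [-4.1  1.9  3. ]
t6.12 C [-88.2   0.   33.9] F [-5.2  1.6  3.6]
t6.72 C [-91.9  -0.5  74.8] F [-0.5  1.  -0.2]
t7.14 C [-1.006e+02 -1.000e-01  1.391e+02] F [0.5 0.  0. ]
```

View pics/c3.png

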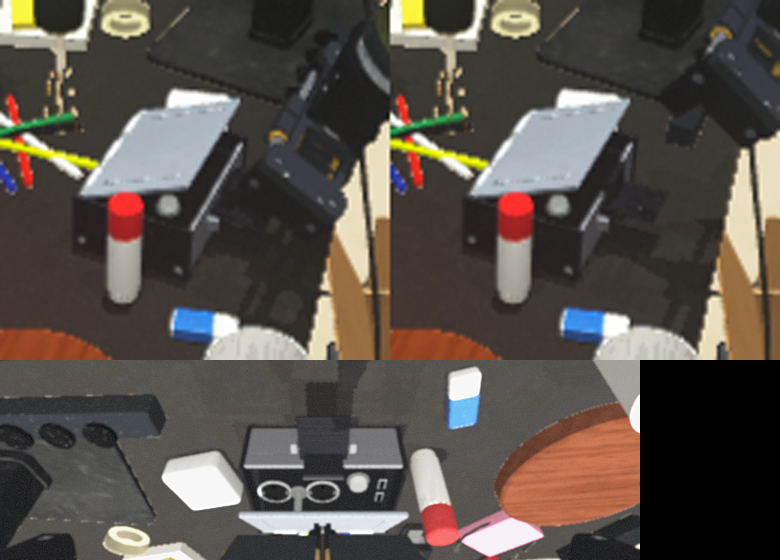

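The lid sprang ajar and the catch returned. Next I push the lid up from below its front edge at y=+32, clear of the hook.

Run:
```python
from m import *
th=40; t=np.radians(th); u=np.array([np.cos(t),0,np.sin(t)]); d=np.array([np.sin(t),0,-np.cos(t)])
def C(phi,back=0):
    B=arc(phi,99,-5,32)+12*d if phi<.87 else arc(phi,87,-5,32)
    return B-(20+back)*u
lin(C(.45,25)-[0,0,0],th,.2); lin(C(.45,3),th,.1)
for p in [.55,.7,.87,1.0,1.15,1.3,1.42]:
    lin(C(p),th,.12)
    s=env.read_state()["force"]
    if np.linalg.norm(s)>25: print("stop",p);break
env.sleep(.2); lin(C(p,30),th,.15); shot("side","s4"); shot("wrist","w4"); shot("top","t4")
a=cv2.resize(cv2.imread("pics/s4.png")[150:300,280:440],None,fx=2,fy=2);w=cv2.imread("pics/w4.png")[:300,120:600]
cv2.imwrite("pics/c4.png",np.hstack([a,w]))
```

```text
t7.87 C [-70.7  31.5  54.8] F [0.7 0.8 0. ]
t8.23 C [-53.9  32.7  70.9] F [0.7 0.3 0.2]
t8.49 C [-47.4  32.4  80.7] F [ 0.  -0.7  0.2]
t8.77 C [-38.9  32.3  92.6] F [-0.1  0.5  0.2]
t9.06 C [-27.2  32.2 104.7] F [ 0.3 -0.4  0.1]
t9.31 C [-18.4  32.1 111.5] F [1.3 0.6 1. ]
t9.57 C [ -7.   32.1 118.2] F [-1.2  0.1 -1.2]
t9.82 C [  5.2  32.  123. ] F [0.4 1.3 0.4]
t10.07 C [ 15.1  31.8 125. ] F [-0.1  0.4 -1.2]
t10.62 C [ -8.1  31.9 105.7] F [ 0.1 -0.1  0.5]
```

View pics/c4.png

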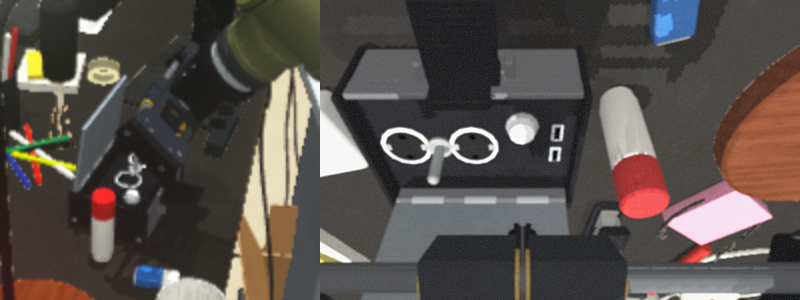

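The lid stands up. In the wrist view the button is at px (321,~130). I'll check the lid angle and button position by projecting the model.

Run:
```python
from m import *
W=lambda m:RZ.apply(np.array(m)/1000)+[PK[0],PK[1],PK[3]]
for p in [1.1,1.2,1.3,1.4]: print(p,[proj("s4",W(arc(p,99,0,y)))[0].round(1).tolist() for y in(65,-65)],[proj("w4",W(arc(p,60,-5,y)))[0].round(1).tolist() for y in(65,-65)],proj("t4",W(arc(p,99,0,65)))[0].round(1))
print("btn",proj("w4",W((-18,32,47.5))),proj("w4",W((-18,32,40))),proj("w4",W((-18,40,47.5))),"FLcorner",proj("w4",W((-52,70,50))),proj("w4",W((-52,-70,50))))
a=cv2.resize(cv2.imread("pics/s4.png")[170:250,300:360],None,fx=6,fy=6,interpolation=cv2.INTER_CUBIC);w=cv2.resize(cv2.imread("pics/w4.png")[95:175,260:360],None,fx=4,fy=4,interpolation=cv2.INTER_CUBIC)
w=cv2.copyMakeBorder(w,0,160,0,0,cv2.BORDER_CONSTANT)
cv2.imwrite("pics/c5.png",np.hstack([a,w]))
```

```text
1.1 [[332.8, 220.3], [353.0, 192.7]] [[374.8, 244.1], [162.4, 244.2]] [312.2 227.5]
1.2 [[329.1, 217.9], [349.7, 190.6]] [[374.1, 252.1], [164.6, 252.1]] [313.6 223.9]
1.3 [[325.4, 215.9], [346.3, 188.8]] [[373.3, 259.2], [167.1, 259.3]] [315.1 220.1]
1.4 [[321.6, 214.2], [342.8, 187.3]] [[372.4, 265.4], [169.9, 265.5]] [316.6 216.2]
btn [[320.90768917 136.99235028]] [[320.92724953 128.89690358]] [[333.60121412 136.98671899]] FLcorner [[390.85369251  93.47960069]] [[132.43882905  93.59646084]]
```

View pics/c5.png

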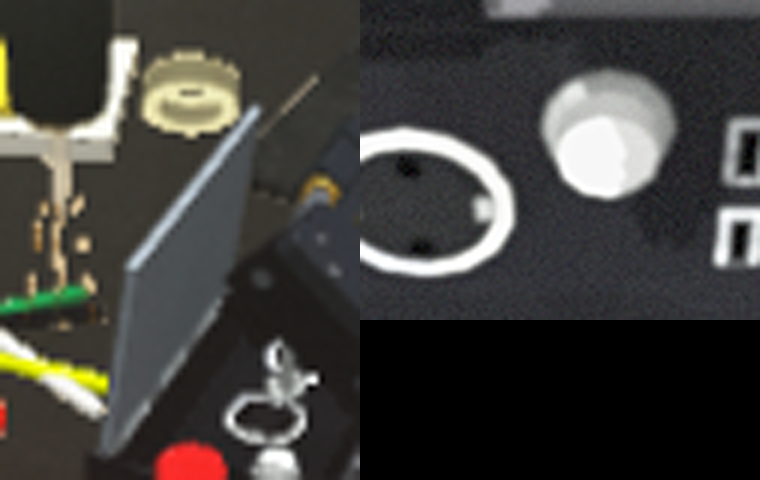

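The lid corners in the side view give φ≈1.4. The button top is about 1.5 mm forward of the prediction, so I press at x≈-19.5.

Run:
```python
from m import *
lin((-19.5,32.3,100),38,.15); lin((-19.5,32.3,53),38,.15)
z=50
while z>38.4:
    lin((-19.5,32.3,z),38,.03); f=env.read_state()["force"]
    if f[2]>14: break
    z-=1.2
env.sleep(.15); lin((-22,32,110),38,.2); shot("wrist","w6"); shot("side","s6")
w=cv2.resize(cv2.imread("pics/w6.png")[60:260,180:420],None,fx=2,fy=2); a=cv2.resize(cv2.imread("pics/s6.png")[170:270,300:380],None,fx=4,fy=4)
cv2.imwrite("pics/c6.png",np.hstack([a,w]))
```

```text
t11.03 C [-18.9  32.5 100.7] F [ 0.3 -0.2 -0.2]
t11.49 C [-19.3  32.1  52.8] F [-0.2 -0.3 -0.4]
t11.74 C [-19.2  32.9  50.9] F [-0.8 -0.3  0.1]
t11.99 C [-19.5  32.4  49. ] F [-0.2 -0.2 -0.3]
t12.24 C [-19.4  32.6  47.9] F [0.3 0.1 0.8]
t12.49 C [-19.4  32.6  46.8] F [-0.6 -0.1  2.6]
t12.74 C [-19.4  32.6  45.4] F [-0.1  0.6  2.8]
t12.99 C [-19.4  32.5  44.1] F [0.4 1.  3.5]
t13.24 C [-19.5  32.5  42.8] F [1.3 1.3 2.4]
t13.49 C [-19.4  32.6  42. ] F [-0.3  1.1  5.8]
t13.74 C [-19.2  32.7  41.6] F [-3.1 -1.3 10.1]
t13.99 C [-19.1  32.8  41.4] F [-5.4 -3.4 15.3]
t14.65 C [-22.4  31.2 108.7] F [-0.4 -0.4 -0.3]
```

View pics/c6.png

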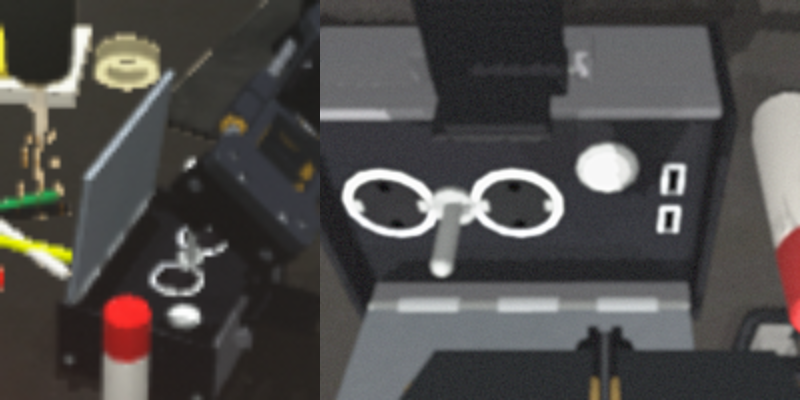

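The button is fully in (firm stop at 41.5 mm) and the lid is still up. Now I go over the lid, pull it down from behind, and press it shut.

Run:
```python
from m import *
th=38; t=np.radians(th); u=np.array([np.cos(t),0,np.sin(t)]); d=np.array([np.sin(t),0,-np.cos(t)])
def C(p,gap=0):
    y=22+12*np.clip((1.4-p)/.9,0,1)
    return (arc(p,99,0,y)+12*d if p>.907 else arc(p,87,0,y))+gap*u
lin((-10,22,182),th,.2); c=C(1.45,8); lin((c[0],22,182),th,.15); lin(c,th,.1)
for p in [1.4,1.25,1.1,.95,.8,.65,.5,.38,.28,.2,.13,.08,.04,.02]:
    lin(C(p,-1),th,.08); 
    f=np.linalg.norm(env.read_state()["force"])
    if f>35: print("stop");break
z=C(0)
for k in [0,-1,-2,-3]:
    lin(C(0)+[0,0,k],th,.03)
    if env.read_state()["force"][2]>22: break
env.sleep(.2); shot("side","s7"); lin(C(0)+[-2,0,30],th,.08); lin((-90,34,150),th,.2); env.sleep(.3); shot("side","s8"); shot("wrist","w8")
a=cv2.resize(cv2.imread("pics/s8.png")[180:290,290:400],None,fx=3,fy=3); w=cv2.resize(cv2.imread("pics/w8.png")[60:280,160:480],(460,330))
cv2.imwrite("pics/c8.png",np.hstack([a,w]))
```

```text
t15.27 C [-10.3  21.5 180.6] F [-0.2 -0.1 -1.2]
t15.82 C [ 49.8  21.3 180.3] F [-0.1 -0.5  0.1]
t16.32 C [ 49.8  21.6 145.4] F [0.4 0.4 0.2]
t16.64 C [ 37.8  22.2 140.5] F [-0.2 -0.1 -0.2]
t16.98 C [ 23.1  24.1 136.9] F [-0.5 -0.2  0.3]
t17.31 C [  9.4  26.  131.3] F [-0.5  0.4  0.8]
t17.64 C [ -3.3  27.9 124. ] F [-0.1  0.5  0.1]
t17.97 C [-13.8  29.9 115.7] F [ 0.2 -0.5  0.5]
t18.28 C [-22.8  31.8 106. ] F [0.2 0.3 0.6]
t18.60 C [-30.1  33.7  95.3] F [ 0.1 -0.9  0.6]
t18.88 C [-34.8  33.9  86.2] F [0.1 0.6 0.4]
t19.14 C [-37.8  33.8  78. ] F [0.4 0.5 1.6]
t19.39 C [-39.7  33.9  71.2] F [ 0.4 -0.   0.4]
t19.64 C [-40.7  34.3  65.7] F [0.6 0.3 1.4]
t19.89 C [-41.   34.5  62.1] F [0.9 0.1 4.6]
t20.14 C [-41.8  34.   57.6] F [1.1 1.  1.3]
t20.39 C [-41.8  34.   56. ] F [1.  1.1 2.1]
t20.64 C [-41.2  34.   54.8] F [-2.9  0.9  2.2]
t20.89 C [-41.1  34.2  54.5] F [-3.7 -0.2  5.6]
t21.14 C [-41.   34.3  54.1] F [-5.8 -1.4 10. ]
t21.39 C [-41.   34.5  53.9] F [-8.  -3.7 13.1]
t22.21 C [-43.   33.9  85.1] F [-1.   0.  -0.1]
t22.76 C [-90.1  33.6 149.2] F [ 0.4 -0.2 -0.4]
```

View pics/c8.png

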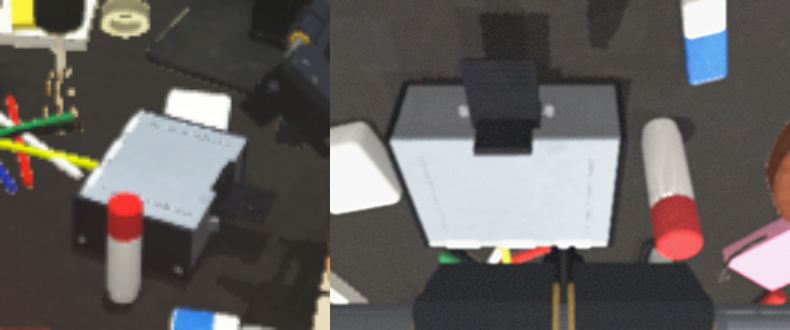

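The lid is shut flat with the hook over its edge, and the pack and the things around it look unmoved. Handing in.

```bash
python3 -c "
from bench import env
print(env.sign_off())"
```

```text
the job is handed in; nothing more can be done
None
```

I pressed the catch, opened the lid, pushed the reset button in to its stop and pushed the lid shut under the catch. The last pictures show the lid shut under the hook and nothing visibly moved. I handed it in at about 23 s; no verdict was returned.

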